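Fit the filter cassettes of the bench dust extractor

ROBOT

A 6-joint arm with a two-finger parallel gripper is mounted at the origin on a cart in front of the work surface, level with it; the furniture and walls round the work are solid. World frame = base frame: x ahead of the robot, y to its left, z up, the work surface at z = 0. Lengths are in m, angles in rad, forces in N, time in s.
With the tool pointing down it reaches from about 0.275 to 0.725 m from the base axis. Payload 15.9 kg.
Tool frame: the origin (TCP) lies midway between the tips of the shut fingers; the grasp point (between the pads) lies env.hold_point_z behind it (env.hold_point_z is the distance from the TCP to the grasp point, in m); z points along the fingers, y is the line along which they close (so a half turn about z gives the same grasp; the last joint's range is limited). The gripper opens to 85 mm and grips with 20 to 120 N. Pads are 22 mm wide; open, the fingers measure 114 mm over their backs; the gripper's body (76 mm by 85 mm) begins 54 mm behind the grasp point. The pads swing forward as they close: fully open they stand 13 mm farther back than shut.
Start: joints at [-1.307, 0.213, -0.034, 1.323, 0, 1.571], TCP at [0.13, -0.483, 0.231] pointing down, gripper open.
Joint ranges: [-2.98, 2.98], [-0.74, 1.72], [-1.14, 1.35], [-2.1, 2.04], [-1.57, 1.44], [-3.14, 3.14]. Speed limits (rad/s): [1.89, 1.89, 2.39, 2.57, 3.14, 3.14].

INTERFACE

Orientations are given as a unit quaternion [w, x, y, z].
In Python, from cell import env gives the robot as it stands. Calls block until the motion is done:
- env.move_ptp(position, orientation): joint-space move of the TCP to a pose.
- env.line_to(position, orientation=None, velocity=0.15, contact_N=None): straight line of the TCP; orientation=None keeps the orientation; velocity is the mean speed in m/s. With contact_N (N) it stops when the force on the tool has changed by that much, and returns True; else False.
- env.goto_joints(angles): joint-space move.
- env.set_gripper(opening, grasp_force=None): finger opening in m; grasp_force is the grip in N (None keeps the last); returns when the fingers have stopped.
- env.dwell(seconds).
- env.solve_ik(position, orientation): joint angles nearest the present ones, or None.
- env.read_camera(name): name is "scene" or "side" or "wrist"; returns (picture, depth): 420x560x3 uint8, red, green, blue; 420x560 float32, m along the optical axis (not along the pixel's ray), 0 where there is no reading.
- env.camera_model(name): a dict with "mtx" (3x3 intrinsics, pixels), "dist_coeffs" ([k1, k2, p1, p2, k3] as OpenCV has them; the pictures are not rectified), "R" (3x3) and "t" (3): a world point X has camera coordinates R X + t; the wrist camera has in their place "T_tool_cam" (4x4, takes a point from camera to tool coordinates, whose origin is the TCP and whose axes are the flange's). Camera axes: x right, y down, z forward; pixel columns grow to the right and rows downward; lengths in m; the calibration is good to about 2 mm. A picture is of the moment at which its call begins: read the wrist's pose just before it. camera_model takes no time and is no camera call.
A pose or a line that the arm cannot do raises env.Unreachable and nothing moves.
- env.finish_job(): hands the job in; it is judged then, once.
Readings, each from a call of its own:
- env.current_t(): time.
- env.current_qpos(): joint angles.
- env.current_joint_vel(): joint speeds.
- env.current_joint_efforts(): joint torques, N m.
- env.current_position(): TCP position.
- env.current_tool_rot(): TCP orientation.
- env.current_ft_force(): force on the tool from outside, world axes, zero at the start.
- env.current_moment(): the same for the moment, N m.
- env.current_grip_width(): finger opening in m.
- env.current_grasp_force(): force on a finger pad.
Only numpy, scipy, OpenCV 4.12 (cv2) and the standard library are available. Lean on these libraries where they do the work, as an engineer would, in place of code of your own. Each camera call takes 0.05 s, during which the arm holds its last target. There are 200 camera calls.

TASK

Fit filters in the grey dust extractor on the bench: first lift its steel retaining bar out of the two forks and lay it on the bench. Then unhook the plain blanking plate from the middle bay and lay it flat on the bench, and fit every slotted filter cassette lying on the bench into a bay of its own, its tongue tilted in under the lip at the back and its front edge lowered so that it lies flat behind the front stop. Last, lay the bar back level and centred in both forks, leaving the charcoal block and the small round tin where they are.

Things in the scene. Friction and masses are not known exactly. Their poses are not given: they have to be found in the camera images.
- extractor: low grey dust extractor, fixed (sizes here and below in mm), 170 deep (x) x 224 wide (y), plus a fork post 22 wide on each side at the front. Origin: centre of its underside on the bench; +x to the back, y left, z up. Three open bays side by side along y, pitch 72, each 68 wide between dividers 7 higher than the ledges. A cassette rests on a front and a back ledge, 40 above the bench
- lip (a point): middle of the lip's lower front edge, at x = +65, 11.5 above the ledges; axes as the extractor's. The lip spans all three bays, is 6 thick and juts forward from a back wall whose face is at x = +78; a cassette's tongue goes under it
- stop (a point): middle of the inner top edge of the front stop, at x = -63, 8 above the ledges; the stop is a strip 8 thick (x -71 to -63) across all three bays; a cassette's front edge goes behind it
- bay1 (a point): left (y = +72) bay of the extractor: centre of the cassette's seat at ledge height, axes as the extractor's; a cassette well seated has its origin here within a few mm and its axes parallel
- bay2 (a point): middle (y = 0) bay of the extractor: centre of the cassette's seat at ledge height, axes as the extractor's; a cassette well seated has its origin here within a few mm and its axes parallel
- bay3 (a point): right (y = -72) bay of the extractor: centre of the cassette's seat at ledge height, axes as the extractor's; a cassette well seated has its origin here within a few mm and its axes parallel
- bar_seat (a point): where the bar's origin belongs: midway between the two fork floors, 53 above the bench (13 above the ledges), at x = -45 of the extractor; axes as the extractor's (the bar lies along y). Forks at y = +122 and -122 from here, floor 22 wide, cheeks 15 high leaving a slot 30 wide along x
- bar: steel retaining bar 272 (its y) x 24 (x) x 16 mm high; black grip rib on top in the middle, 50 long (y), 12 thick (x), 16 to 44 above the underside: pinch from above, closing along x. The same both ways round. Origin: centre of its underside; z up. 0.35 kg. Starts in the forks; in place it passes 3 above the seated cassettes. The bench in front of the extractor is free for it
- cassette1: filter cassette (2 or 3 alike): plate 120 (x) x 60 (y) x 10 mm, tongue 5 thick, 52 wide, 14 out of its +x end level with the underside (tip x=+74). On top a black grip rib 40 long (x), 12 thick (y), 10 to 32 above the underside: pinch from above, closing along y. Origin: centre of plate's underside, z up. 0.14-0.26 kg. Starts flat on the bench, tongue roughly away from robot
- cassette2: filter cassette (2 or 3 alike): plate 120 (x) x 60 (y) x 10 mm, tongue 5 thick, 52 wide, 14 out of its +x end level with the underside (tip x=+74). On top a black grip rib 40 long (x), 12 thick (y), 10 to 32 above the underside: pinch from above, closing along y. Origin: centre of plate's underside, z up. 0.14-0.26 kg. Starts flat on the bench, tongue roughly away from robot
- cassette3: filter cassette (2 or 3 alike): plate 120 (x) x 60 (y) x 10 mm, tongue 5 thick, 52 wide, 14 out of its +x end level with the underside (tip x=+74). On top a black grip rib 40 long (x), 12 thick (y), 10 to 32 above the underside: pinch from above, closing along y. Origin: centre of plate's underside, z up. 0.14-0.26 kg. Starts flat on the bench, tongue roughly away from robot
- blank: plain steel blanking plate, in size, tongue, rib and origin exactly as a filter cassette but with no slots on top and a bare steel rib; 0.25 kg. Starts hooked and flat in the middle bay, tongue under the lip; comes out as a cassette goes in, in reverse: front edge raised, then drawn forward and up. The bench left and right of the extractor has room for it, at least where a fitted cassette lay
- charcoal: black charcoal block 45 x 67 x 26 standing on the bench at the front right, to be left alone; origin at the centre of its underside
- tin: small round lidded solder tin, 48 across, 17 high, at the back of the bench, to be left alone; origin at the centre of its underside
Not all that is in view belongs to the job. What is shaped like the cassette1 but blue is not meant.

How it is judged:
By the outcome, as a careful person would: the job done as asked, in the order asked, and still so for the second after the job is handed in, with the robot touching nothing.
Of cassette1, cassette2, cassette3 only 2 to 3 are there at a start; the rules pass over those that are not, and their reading is None.
At some moment in a run one of cassette1, cassette2, cassette3 may be knocked a few centimetres aside while the robot is not near it.
Once in a run the grip may slacken for a moment while it holds something.
It also fails if it takes over 208 s, if anything falls off the work surface, if the arm or the gripper's body presses on something with over 40 N, if the wrist force passes 120 N, or if a joint passes its speed limit or range.

## Working session

There is one attempt and no reset: what is moved stays moved. The work goes in short steps, each a Python script; the robot and the scene stay as the last script left them, time stands still between calls to the robot, and variables do not carry over. Pictures are saved under pics/ and viewed, at most 14 in all, crops included, and the job is handed in when it is done.

```bash
ls; mkdir -p pics
python3 - <<'E'
from cell import env
import cv2,numpy as np
for n in ("scene","side"):
    p,d=env.read_camera(n); cv2.imwrite(f"pics/{n}0.png",p[:,:,::-1]); np.savez(f"pics/{n}0.npz",p=p,d=d)
    m=env.camera_model(n); print(n,m)
print(env.camera_model("wrist"),env.hold_point_z,env.current_t(),env.current_tool_rot())
E
```

```text
pics
scene {'mtx': array([[488.77225593,   0.        , 284.23694838],
       [  0.        , 488.77225593, 214.04789271],
       [  0.        ,   0.        ,   1.        ]]), 'dist_coeffs': array([-0.12196536,  0.        ,  0.        ,  0.        ,  0.        ]), 'R': array([[ 0.87434688, -0.48520729, -0.0095615 ],
       [-0.2883203 , -0.50350532, -0.81446535],
       [ 0.39037026,  0.71488201, -0.58013341]]), 't': array([-0.51117084,  0.20697337,  1.3584581 ])}
side {'mtx': array([[436.04856303,   0.        , 275.31516083],
       [  0.        , 436.04856303, 209.32372977],
       [  0.        ,   0.        ,   1.        ]]), 'dist_coeffs': array([-0.05504534,  0.        ,  0.        ,  0.        ,  0.        ]), 'R': array([[-0.98472045, -0.17312738,  0.01877622],
       [-0.13152906,  0.66875459, -0.73175638],
       [ 0.11413038, -0.7230451 , -0.6813076 ]]), 't': array([0.55266313, 0.14987157, 1.2378323 ])}
{'mtx': array([[346.03156768,   0.        , 277.65869239],
       [  0.        , 346.03156768, 210.29439756],
       [  0.        ,   0.        ,   1.        ]]), 'dist_coeffs': array([0.00262439, 0.        , 0.        , 0.        , 0.        ]), 'T_tool_cam': array([[-7.14193686e-04, -9.48310074e-01, -3.17344439e-01,
         8.21966731e-02],
       [ 9.99999117e-01, -1.03286610e-03,  8.35950596e-04,
         6.79823935e-04],
       [-1.12051468e-03, -3.17343562e-01,  9.48309975e-01,
        -1.43300570e-01],
       [ 0.00000000e+00,  0.00000000e+00,  0.00000000e+00,
         1.00000000e+00]])} 0.0187 0.1 [-4.96516421e-04  9.91315659e-01  1.31502899e-01 -7.47022347e-05]
```

View pics/scene0.png

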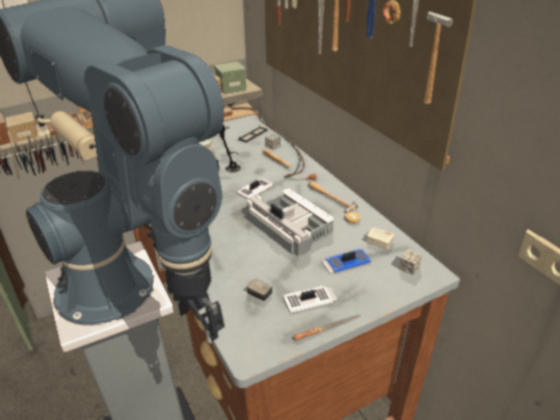

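View pics/side0.png

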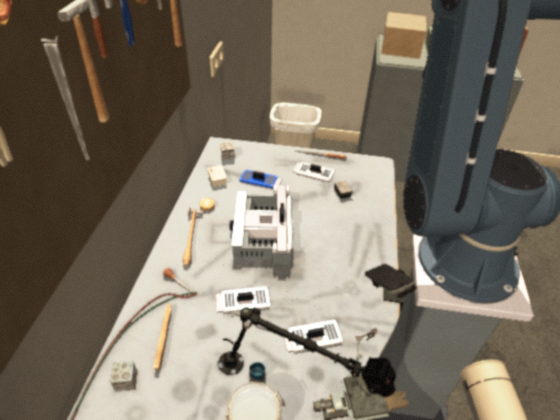

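The side view shows white slotted cassettes at (314,171), (243,300) and (314,336), the blue decoy at (260,179), and the extractor with bar around (265,228). The charcoal block is at (343,188) and the tin at about (207,204), which is yellow. A lamp arm runs (250,315)-(380,375), beside the cassette at (314,336).

```bash
cat > h.py <<'E'
from cell import env
import cv2,numpy as np
from scipy.spatial.transform import Rotation as R
def q2R(q): return R.from_quat([q[1],q[2],q[3],q[0]])
def R2q(r): x=r.as_quat(); return [x[3],x[0],x[1],x[2]]
def down(yaw,pitch=0):
    """tool z down; tool y (closing) along world direction yaw+90deg, tool x along yaw. pitch>0 (rad): raises -x end of held thing"""
    return R.from_euler('z',yaw)*R.from_euler('y',pitch)*R.from_euler('x',np.pi)
def shot(n,f=None):
    if n=="wrist":
        T=np.eye(4);T[:3,:3]=q2R(env.current_tool_rot()).as_matrix();T[:3,3]=env.current_position()
        p,d=env.read_camera(n);m=env.camera_model(n);W=T@m["T_tool_cam"]
    else:
        p,d=env.read_camera(n);m=env.camera_model(n);W=np.eye(4);W[:3,:3]=m["R"].T;W[:3,3]=-m["R"].T@m["t"]
    if f: cv2.imwrite(f"pics/{f}.png",p[:,:,::-1]); np.savez(f"pics/{f}.npz",p=p,d=d,W=W)
    return p,d,W,m
def rays(uv,m,W):
    u=cv2.undistortPoints(np.array(uv,float).reshape(-1,1,2),m["mtx"],m["dist_coeffs"]).reshape(-1,2)
    return np.c_[u,np.ones(len(u))]@W[:3,:3].T
def plane(uv,z,m,W):
    r=rays(uv,m,W);return W[:3,3]+r*((z-W[2,3])/r[:,2:])
def cloud(d,m,W):
    h,w=d.shape;vu=np.mgrid[0:h,0:w];uv=np.c_[vu[1].ravel(),vu[0].ravel()]
    P=W[:3,3]+rays(uv,m,W)*d.reshape(-1,1);P[d.ravel()==0]=np.nan
    return P.reshape(h,w,3)
E
python3 - <<'E'
from h import *
m=env.camera_model("side")
for n in("side","scene"):
    p,d,W,m=shot(n)
    g=cv2.cvtColor(p,cv2.COLOR_RGB2HSV)
    C=cloud(d,m,W)
    P={"side":dict(cR=(314,171),cL=(243,299),cL2=(316,334),blue=(260,179),char=(343,188),tin=(207,204),lampbase=(232,362),lamphead=(378,375),lampjoint=(250,314),bar=(282,210),barend=(280,190),barend2=(282,270),white=(255,408)),
     "scene":dict(cR=(308,296),cL=(255,187),blue=(348,258),char=(259,288),tin=(352,216))}[n]
    for k,(u,v) in P.items(): print(n,k,np.round(np.nanmedian(C[v-1:v+2,u-1:u+2].reshape(-1,3),0),3),p[v,u])
    if n=="side":
        # height map
        X=np.nan_to_num(C);H=(X[:,:,2]>0.035)&(X[:,:,2]<0.3)&(X[:,:,0]>0.2)&(X[:,:,0]<1)
        x0,y0=.2,-.6; 
        im=np.zeros((500,480),np.float32)
        for x,y,z in X.reshape(-1,3)[((X[:,:,0]>.2)&(X[:,:,0]<.9)&(abs(X[:,:,1])<.6)).ravel()]:
            r,c=int((.9-x)/.7*400),int((.6-y)/1.2*470)
            im[r,c]=max(im[r,c],z)
        cv2.imwrite("pics/height.png",cv2.resize(np.clip(im/0.25*255,0,255).astype(np.uint8),None,fx=1.5,fy=1.2))
E
```

```text
side cR [ 0.481 -0.314  0.012] [106  95  87]
side cL [0.601 0.254 0.015] [30 28 29]
side cL2 [0.406 0.323 0.02 ] [17 17 16]
side blue [ 0.656 -0.236  0.012] [26 46 91]
side char [ 0.376 -0.226  0.026] [212 190 158]
side tin [ 0.793 -0.075  0.017] [253 243 201]
side lampbase [0.584 0.434 0.031] [23 19 18]
side lamphead [0.294 0.51  0.224] [17 12 14]
side lampjoint [0.544 0.414 0.201] [49 44 36]
side bar [ 0.545 -0.008  0.098] [69 63 61]
side barend [ 0.57  -0.125  0.07 ] [250 244 236]
side barend2 [0.52  0.129 0.001] [100  93  84]
side white [0.506 0.551 0.092] [233 229 210]
scene cR [ 0.475 -0.328  0.021] [38 37 37]
scene cL [0.598 0.237 0.013] [107  98  92]
scene blue [ 0.659 -0.252  0.018] [38 38 39]
scene char [ 0.374 -0.24   0.024] [173 158 134]
scene tin [ 0.794 -0.081  0.015] [238 218 167]
```

Run:
```python
from h import *
env.move_ptp([.57,0,.30],R2q(down(0)))
p,d,W,m=shot("wrist","w_ext")
print(env.current_position(),env.current_t())
C=cloud(d,m,W); cv2.imwrite("pics/w_ext_h.png",cv2.applyColorMap(np.clip(np.nan_to_num(C[:,:,2])/0.12*255,0,255).astype(np.uint8),cv2.COLORMAP_JET))
for z in range(0,110,4): print(z,int(((C[:,:,2]*1000>=z)&(C[:,:,2]*1000<z+4)).sum()),end='; ')
```

```text
[ 5.69981025e-01 -2.20102835e-04  2.99996087e-01] 4.15
0 113459; 4 2687; 8 20414; 12 3623; 16 571; 20 717; 24 1595; 28 1197; 32 1643; 36 1196; 40 2534; 44 1974; 48 5608; 52 709; 56 6184; 60 405; 64 573; 68 4539; 72 353; 76 45; 80 46; 84 48; 88 47; 92 57; 96 501; 100 0; 104 0; 108 0;
```

View pics/w_ext.png

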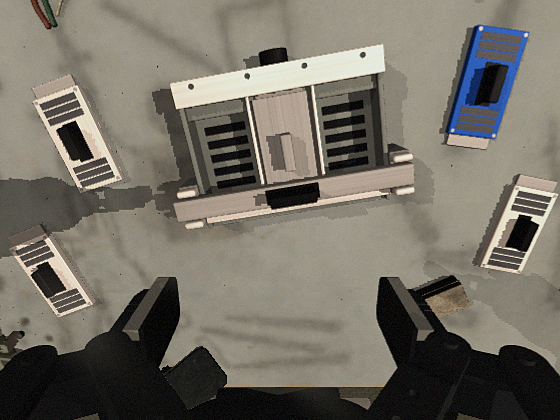

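The wrist view shows the extractor turned slightly, with its lip strip at (280,75), the bar at (292,195) and the blank at (283,140). The white slotted cassettes are A (76,130), B (50,275) and C (518,222). They fit the description because they are white with slots. The blue one at (488,85) is the decoy, and the charcoal block is at (440,295).

```bash
cat >> h.py <<'E'
def rect(P):
    (c,s,a)=cv2.minAreaRect((P[:,:2]*1000).astype(np.float32)); a=np.deg2rad(a)
    if s[0]<s[1]: s=s[::-1]; a+=np.pi/2
    a=(a+np.pi/2)%np.pi-np.pi/2   # long-axis direction
    return np.array(c)/1000,np.array(s),a
def cassettes(C,p,lo=.0075,hi=.0125,verbose=1):
    """flat cassettes on bench: list of (x,y,yaw,is_white)"""
    M=((C[:,:,2]>lo)&(C[:,:,2]<hi)).astype(np.uint8)
    M=cv2.morphologyEx(M,cv2.MORPH_OPEN,np.ones((3,3)))
    n,L,st,_=cv2.connectedComponentsWithStats(M);out=[]
    for i in range(1,n):
        if st[i,4]<600: continue
        P=C[L==i];c,s,a=rect(P)
        if not(105<s[0]<135 and 50<s[1]<72): continue
        col=np.median(p[L==i],0); 
        out.append((c[0],c[1],a)); 
        if verbose: print("plate px",np.round([st[i,0]+st[i,2]/2,st[i,1]+st[i,3]/2]),np.round(c,4),np.round(s,1),"yaw",round(np.degrees(a),2),"rgb",col)
    return out
E
python3 - <<'E'
from h import *
f=np.load("pics/w_ext.npz");p,d,W=f["p"],f["d"],f["W"];m=env.camera_model("wrist")
C=cloud(d,m,W);Z=C[:,:,2]
cassettes(C,p)
def comp(lo,hi,box):
    M=np.zeros(Z.shape,np.uint8);x0,x1,y0,y1=box;M[y0:y1,x0:x1]=((Z>lo)&(Z<hi))[y0:y1,x0:x1]
    n,L,st,_=cv2.connectedComponentsWithStats(M);i=1+st[1:,4].argmax();c,s,a=rect(C[L==i]);
    print(lo,np.round(c,4),np.round(s,1),round(np.degrees(a),2),"z",np.median(Z[L==i]))
comp(.054,.0605,(150,400,30,130))  #lip
comp(.065,.073,(160,430,140,230))  #bar
comp(.092,.1,(250,330,170,215))    #bar rib
comp(.068,.078,(250,310,110,190))  #blank rib
comp(.047,.053,(240,330,80,190))   #blank plate
comp(.02,.03,(400,480,260,330)) #charcoal
comp(.085,.12,(0,560,0,260))
E
```

```text
plate px [488.  82.] [ 0.6636 -0.2466] [120.7  62.2] yaw -7.41 rgb [ 51.  89. 148.]
plate px [ 78. 140.] [0.5977 0.2451] [119.8  61.4] yaw 17.88 rgb [208. 190. 170.]
plate px [519. 230.] [ 0.4776 -0.3228] [120.1  62.8] yaw -11.07 rgb [164. 152. 136.]
plate px [ 52. 276.] [0.4089 0.3169] [119.9  61.7] yaw 22.14 rgb [152. 136. 122.]
0.054 [6.693e-01 1.000e-04] [224.  27.] -80.34 z 0.05825973792398648
0.065 [ 0.547  -0.0168] [272.   24.6] -80.36 z 0.06975102120219928
0.092 [ 0.5472 -0.0172] [49.9 12.9] -80.28 z 0.09756533286195226
0.068 [ 0.5929 -0.0118] [39.8 11.8] 9.62 z 0.07256926735581504
0.047 [ 0.6052 -0.0097] [95.8 60.1] 9.71 z 0.050755651757979275
0.02 [ 0.3781 -0.2364] [53.4 41.1] -63.63 z 0.02637843331593623
0.085 [ 0.5472 -0.0172] [49.9 12.9] -80.28 z 0.09740332873756763
```

```bash
cat >> h.py <<'E'
TH=np.deg2rad(9.66); O=np.array([.5920,-.0127,0])
RE=R.from_euler('z',TH)
def ext(x,y,z): return O+RE.apply([x,y,z])
def tool(obj_yaw,pitch,flip):
    return R2q(R.from_euler('z',obj_yaw)*R.from_euler('y',pitch)*R.from_euler('x',np.pi)*R.from_euler('z',np.pi*flip))
def held(org,yaw,pitch,g,flip=0):
    """TCP pose for a held object with its origin at org; g = TCP in object frame"""
    r=R.from_euler('z',yaw)*R.from_euler('y',pitch)
    return np.asarray(org)+r.apply(g),tool(yaw,pitch,flip)
def st(s): print(s,"t",round(env.current_t(),1),"tcp",np.round(env.current_position(),4),"w",round(env.current_grip_width(),4),"F",np.round(env.current_ft_force(),1),"gf",round(env.current_grasp_force(),1),flush=True)
BAR0=np.array([.547,-.0168])
E
python3 - <<'E'
from h import *
from math import pi
# ik check for key poses
q0=env.current_qpos();print(np.round(q0,2))
for f in (0,1):
  for nm,(P,q) in dict(bar=([*BAR0,.0735],tool(TH+pi/2,0,f)),barb=([.41,.03,.02],tool(TH+pi/2,0,f)),
     blank=held(ext(0,0,.04),TH,0,[0,0,.0125],f),blankt=held(ext(0,0,.06),TH,.22,[0,0,.0125],f),b1=held(ext(0,.072,.05),TH,.22,[0,0,.0125],f),b3=held(ext(0,-.072,.05),TH,.22,[0,0,.0125],f),
     A=held([.598,.245,0],np.deg2rad(17.9),0,[0,0,.0125],f),B=held([.409,.317,0],np.deg2rad(22.1),0,[0,0,.0125],f),Cc=held([.478,-.323,0],np.deg2rad(-11),0,[0,0,.0125],f),bl=held([.51,-.212,0],-.1,0,[0,0,.0125],f)).items():
    s=env.solve_ik(P,q); print(f,nm,None if s is None else np.round(s,2))
E
```

```text
[-0.    0.37  0.35  1.55 -0.   -3.14]
0 bar [-0.03  0.39 -0.2   0.98  0.    1.37]
0 barb [ 0.07  0.2  -0.63  0.74  0.    1.48]
0 blank [-0.02  0.49 -0.1   0.98  0.    2.95]
0 blankt [-0.    0.69  0.26  1.36 -0.04  2.98]
0 b1 [ 0.11  0.67  0.21  1.33 -0.01  3.08]
0 b3 [-0.11  0.72  0.3   1.36 -0.06  2.87]
0 A [ 0.39  0.63  0.02  0.97  0.   -3.07]
0 B [ 0.66  0.4  -0.37  0.81  0.   -2.87]
0 Cc [-0.59  0.5  -0.2   0.87  0.    2.74]
0 bl [-0.39  0.46 -0.27  0.84  0.    2.85]
1 bar [-0.03  0.39 -0.2   0.98  0.   -1.77]
1 barb [ 0.07  0.2  -0.63  0.74  0.   -1.67]
1 blank [-0.02  0.49 -0.1   0.98  0.   -0.19]
1 blankt [-0.    0.69  0.26  1.36 -0.04 -0.17]
1 b1 [ 0.11  0.67  0.21  1.33 -0.01 -0.06]
1 b3 [-0.11  0.72  0.3   1.36 -0.06 -0.27]
1 A [0.39 0.63 0.02 0.97 0.   0.08]
1 B [ 0.66  0.4  -0.37  0.81  0.    0.27]
1 Cc [-0.59  0.5  -0.2   0.87  0.   -0.4 ]
1 bl [-0.39  0.46 -0.27  0.84  0.   -0.29]
```

Run:
```python
from h import *
from math import pi
q=tool(TH+pi/2,0,0)
env.move_ptp([*BAR0,.17],q); env.set_gripper(.020)
env.line_to([*BAR0,.09],q,.1)
print(env.line_to([*BAR0,.0735],q,.03,contact_N=6)); st("down")
env.set_gripper(0.0,80); st("grip")
env.line_to([*BAR0,.13],q,.05); st("lift")
P=[.41,.03]
env.line_to([*P,.13],q,.15); env.line_to([*P,.035],q,.12)
print(env.line_to([*P,.016],q,.02,contact_N=4)); st("placed")
```

```text
False
down t 10.2 tcp [ 0.547  -0.0168  0.0735] w 0.02 F [-1.   0.6  0.3] gf 0.0
grip t 10.4 tcp [ 0.5472 -0.0168  0.0738] w 0.0102 F [-0.8 -0.1  3.2] gf 78.6
lift t 11.7 tcp [ 0.5468 -0.0168  0.1297] w 0.01 F [ 0.  -1.  -4.4] gf 77.9
True
placed t 14.4 tcp [0.4099 0.03   0.0207] w 0.0104 F [-2.3 -0.4 11.5] gf 79.9
```

Run:
```python
from h import *
env.set_gripper(.03); env.line_to([.41,.03,.12]); st("off")
# refine view of the extractor without bar
P,q=held(ext(-.12,0,.30),TH,0,[0,0,0],1); env.move_ptp(P,q)
p,d,W,m=shot("wrist","w2"); C=cloud(d,m,W);Z=C[:,:,2]
cassettes(C,p)
L=RE.inv().apply((C-O).reshape(-1,3)).reshape(C.shape)
near=(abs(L[:,:,0])<.1)&(abs(L[:,:,1])<.14)
def ed(nm,lo,hi,xr,yr):
    S=L[near&(Z>lo)&(Z<hi)&(L[:,:,0]>xr[0])&(L[:,:,0]<xr[1])&(L[:,:,1]>yr[0])&(L[:,:,1]<yr[1])]
    if len(S)<5: print(nm,len(S));return
    print(nm,len(S),"x",np.round(np.percentile(S[:,0],[1,50,99])*1000,1),"y",np.round(np.percentile(S[:,1],[1,50,99])*1000,1),"z",round(np.median(S[:,2])*1000,1))
ed("lip",.054,.0605,(.05,.1),(-.13,.13))
ed("lipL",.054,.0605,(.05,.1),(.05,.1));ed("lipR",.054,.0605,(.05,.1),(-.1,-.05))
ed("stop",.0455,.051,(-.08,-.055),(-.1,.1))
ed("divL",.0445,.050,(-.03,.05),(.031,.045));ed("divR",.0445,.050,(-.03,.05),(-.045,-.031))
ed("blankrib",.068,.077,(-.03,.03),(-.02,.02)); ed("blank",.047,.054,(-.06,.06),(-.034,.034))
ed("forkL",.062,.075,(-.1,0),(.1,.14));ed("forkR",.062,.075,(-.1,0),(-.14,-.1))
```

```text
off t 15.6 tcp [0.4096 0.03   0.1193] w 0.0301 F [-1.2 -0.4 -1. ] gf 0.0
plate px [ 45. 126.] [ 0.4783 -0.3235] [121.1  61.2] yaw -11.42 rgb [210. 209. 201.]
plate px [106. 268.] [ 0.6639 -0.2472] [122.1  60.6] yaw -7.24 rgb [ 38.  81. 143.]
plate px [458. 280.] [0.5978 0.2442] [120.9  60.6] yaw 18.12 rgb [206. 190. 171.]
lip 1319 x [64.8 77.1 91.5] y [-46.9  -0.8  45.3] z 58.1
lipL 0
lipR 0
stop 1382 x [-71.  -66.5 -55.2] y [-97.7   0.6  97.7] z 48.6
divL 185 x [-29.1   8.4  48.6] y [33.2 35.1 37.2] z 47.5
divR 180 x [-29.1   7.5  48.5] y [-38.7 -36.6 -34.7] z 47.5
blankrib 300 x [-18.9  -0.7  19.3] y [-5.6 -0.1  5.3] z 72.5
blank 3761 x [-58.5  -6.9  58.6] y [-29.1   0.6  30.2] z 50.7
forkL 262 x [-68.  -45.7 -23.2] y [110.2 120.  131. ] z 67.6
forkR 277 x [-68.  -60.6 -22.5] y [-132.3 -121.5 -111.7] z 68.0
```

View pics/w2.png

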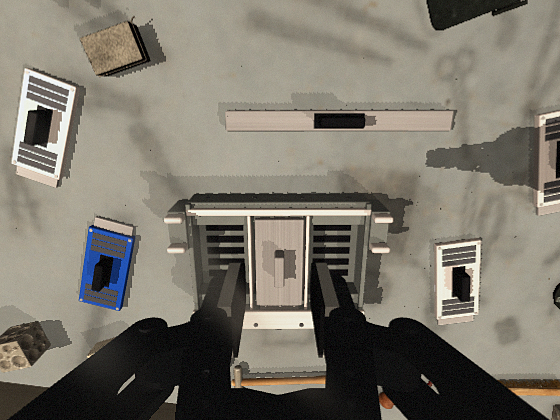

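The bar now lies at pixel (340,120), clear of everything, and the extractor frame checks out to about 1 mm. Next is the blank.

```bash
cat >> h.py <<'E'
G=np.array([0,0,.0125])
def bay(yb,xt,zt,a,g=G):
    """TCP pose for plate held with tongue tip at (xt,zt) in bay yb, front raised by a rad"""
    tip=ext(xt,yb,.04+zt); r=RE*R.from_euler('y',a)
    return held(tip-r.apply([.074,0,0]),TH,a,g,1)
def down_on(P,q,clear=.06):
    env.move_ptp([P[0],P[1],.17],q); env.line_to([P[0],P[1],P[2]+.02],q,.15)
    c=env.line_to(P,q,.03,contact_N=6); print("contact",c); return c
E
python3 - <<'E'
from h import *
A=np.deg2rad(12)
P,q=bay(0,.074,0,0); env.set_gripper(.03)
down_on(P,q); st("at"); env.set_gripper(0,80); st("grip")
for a in (4,8,12): env.line_to(*bay(0,.074,.0015,np.deg2rad(a)),velocity=.03)
st("tilted")
env.line_to(*bay(0,.045,.004,A),velocity=.05); st("drawn")
env.line_to(*bay(0,.02,.05,A),velocity=.1)
P,q=bay(0,.02,.12,0); env.line_to(P,q,.12); st("up")
g0=[.50,-.203]
env.move_ptp([*g0,.15],tool(0,0,1)); st("above")
shot("side","s3")
env.line_to([*g0,.03],tool(0,0,1),.12)
print(env.line_to([*g0,.0105],tool(0,0,1),.02,contact_N=4)); st("touch")
E
```

```text
contact False
at t 19.7 tcp [ 0.5921 -0.0127  0.0526] w 0.0304 F [-0.4 -0.3  0. ] gf 0.0
grip t 20.0 tcp [ 0.5923 -0.0127  0.053 ] w 0.01 F [-0.9 -0.2  5.7] gf 79.2
tilted t 21.1 tcp [ 0.5964 -0.012   0.0685] w 0.01 F [-0.2 -0.1 -3.1] gf 78.1
drawn t 21.8 tcp [ 0.5678 -0.0168  0.0717] w 0.01 F [ 0.   0.4 -2.9] gf 78.1
up t 23.1 tcp [ 0.5384 -0.0218  0.1718] w 0.0101 F [-1.  -0.6 -3. ] gf 78.1
above t 23.9 tcp [ 0.4999 -0.203   0.149 ] w 0.0103 F [ 0.2 -0.8 -3.3] gf 78.1
True
touch t 25.9 tcp [ 0.4998 -0.2029  0.013 ] w 0.0101 F [-0.8 -0.1  7.9] gf 79.4
```

Run:
```python
from h import *
env.set_gripper(.03); env.line_to([.50,-.203,.15]); st("off")
env.move_ptp([.46,-.22,.3],tool(0,0,1)); env.dwell(.2)
p,d,W,m=shot("wrist","w3"); cassettes(cloud(d,m,W),p); st('')
```

```text
off t 27.2 tcp [ 0.4996 -0.2028  0.1492] w 0.0299 F [-0.5 -0.8 -0.5] gf 0.0
plate px [198. 175.] [ 0.4779 -0.3239] [120.5  60. ] yaw -11.41 rgb [214. 206. 186.]
plate px [291. 193.] [ 0.5013 -0.2041] [120.3  60. ] yaw 0.23 rgb [182. 166. 150.]
plate px [263. 302.] [ 0.6642 -0.2449] [121.8  55.4] yaw -6.69 rgb [ 47.  79. 109.]
 t 28.2 tcp [ 0.4598 -0.2197  0.2989] w 0.0302 F [0.1 1.  0.2] gf 0.0
```

View pics/w3.png

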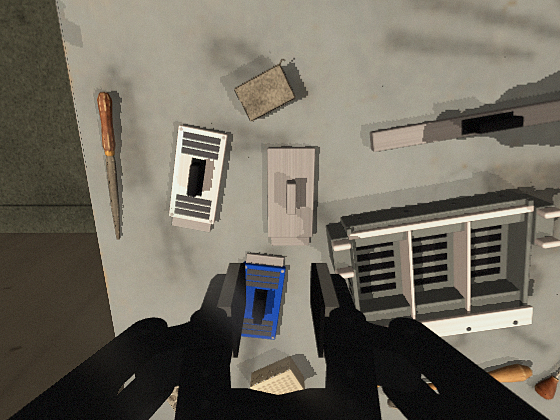

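The blank lies flat at (291,193), and cassette C is unchanged at (198,175). Next I pick C for the right bay and check it in the grip before inserting.

```bash
cat >> h.py <<'E'
def tf(C,W,m):
    T=W@np.linalg.inv(m["T_tool_cam"]);I=np.linalg.inv(T);return C@I[:3,:3].T+I[:3,3]
def inhand(f=None):
    """held plate seen by wrist camera, tool frame: plane fit, edges (flip 1: object x = -tool x... )"""
    p,d,W,m=shot("wrist",f);X=tf(cloud(d,m,W),W,m)
    M=(abs(X[:,:,1])<.04)&(X[:,:,2]>-.015)&(X[:,:,2]<.02)&(X[:,:,0]<.1)&(X[:,:,0]>.015)
    S=X[M]
    if len(S)<200: print("inhand few",len(S)); return
    for _ in range(3):
        c,*_r=np.linalg.lstsq(np.c_[S[:,:2],np.ones(len(S))],S[:,2],rcond=None); e=S[:,2]-np.c_[S[:,:2],np.ones(len(S))]@c; S=S[abs(e)<.002]
    print("inhand n",len(S),"slope x,y deg",np.round(np.degrees(c[:2]),2),"z0 mm",round(c[2]*1000,1),"x max",round(np.percentile(S[:,0],99.5)*1000,1),"y",np.round(np.percentile(S[:,1],[1,99])*1000,1))
def pick(x,y,yaw):
    P,q=held([x,y,0],yaw,0,G,1); down_on(P,q); env.set_gripper(0,80); st("grip")
    env.line_to([P[0],P[1],.17],q,.15); st("lift")
def above(yb):
    env.move_ptp(*bay(yb,.02,.11,0)); env.dwell(.1); st("above"); 
def insert(yb,g=G):
    A=np.deg2rad(12)
    env.line_to(*bay(yb,.035,.03,A,g),velocity=.12)
    env.line_to(*bay(yb,.05,.004,A,g),velocity=.06)
    c=env.line_to(*bay(yb,.064,.003,A,g),velocity=.04,contact_N=8); st(f"in {c}")
    c=env.line_to(*bay(yb,.074,.003,A,g),velocity=.03,contact_N=8); st(f"in2 {c}")
    for a in (8,4,1.5,0): 
        c=env.line_to(*bay(yb,.074,.0015*a/8,np.deg2rad(a),g),velocity=.03,contact_N=12 if a<3 else 15); st(f"lower {a} {c}")
def release():
    env.set_gripper(.03); P=env.current_position(); env.line_to([P[0],P[1],.17]); st("off")
E
python3 - <<'E'
from h import *
pick(.4779,-.3237,np.deg2rad(-11.3)); inhand("h1"); above(-.072); inhand("h2")
E
```

```text
contact False
grip t 31.1 tcp [ 0.4781 -0.3239  0.013 ] w 0.0101 F [-1.7  0.6  5.8] gf 79.1
lift t 32.2 tcp [ 0.4775 -0.3234  0.1691] w 0.0105 F [-0.6 -0.4 -3.2] gf 78.0
inhand n 12989 slope x,y deg [0.35 0.07] z0 mm 1.8 x max 60.2 y [-29.7  28.5]
above t 33.4 tcp [ 0.5507 -0.0942  0.1625] w 0.0102 F [-0.6 -0.6 -2.3] gf 78.0
inhand n 13069 slope x,y deg [0.25 0.07] z0 mm 1.9 x max 60.4 y [-30.   28.2]
```

View pics/h2.png

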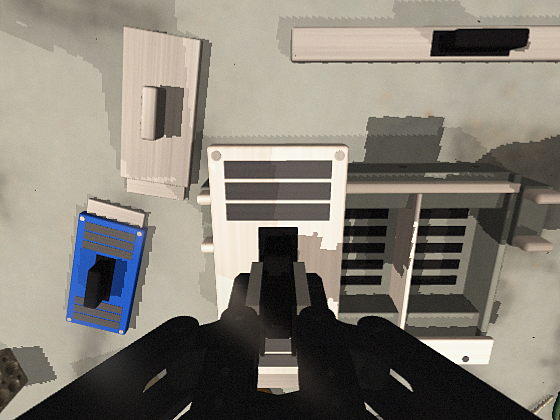

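The cassette at (280,180) sits square and centred in the grip, so I insert it.

Run:
```python
from h import *
insert(-.072)
```

```text
in False t 35.3 tcp [ 0.5985 -0.0846  0.0705] w 0.0098 F [-0.5  0.9 -1.8] gf 78.0
in2 False t 35.8 tcp [ 0.6083 -0.0829  0.0705] w 0.01 F [-0.1 -0.2 -2.4] gf 78.0
lower 8 False t 36.1 tcp [ 0.606  -0.0834  0.0647] w 0.0103 F [ 0.1 -0.2 -3.2] gf 78.0
lower 4 False t 36.5 tcp [ 0.6049 -0.0835  0.0588] w 0.0103 F [ 0.1 -0.4 -2.7] gf 78.0
lower 1.5 False t 36.8 tcp [ 0.6044 -0.0836  0.055 ] w 0.0103 F [ 0.7 -0.1 -2. ] gf 78.1
lower 0 False t 37.0 tcp [ 0.6043 -0.0837  0.053 ] w 0.0102 F [-3.4  0.3  5.4] gf 79.0
```

```bash
cat >> h.py <<'E'
def baycheck(f=None):
    p,d,W,m=shot("wrist",f);C=cloud(d,m,W);L=RE.inv().apply((C-O).reshape(-1,3)).reshape(C.shape)
    for n,yb in (("bay1",.072),("bay2",0),("bay3",-.072)):
        S=L[(abs(L[:,:,0])<.063)&(abs(L[:,:,1]-yb)<.033)&(L[:,:,2]>.046)&(L[:,:,2]<.056)]
        if len(S)<300: print(n,"empty",len(S));continue
        c,s,a=rect(S); k=np.linalg.lstsq(np.c_[S[:,:2],np.ones(len(S))],S[:,2],rcond=None)[0]
        Q=L[(abs(L[:,:,0])<.04)&(abs(L[:,:,1]-yb)<.02)&(L[:,:,2]>.069)&(L[:,:,2]<.08)]
        print(n,len(S),np.round(c*1000,1),s,"yaw",round(np.degrees(a),2),"zmed",round(np.median(S[:,2])*1000,1),"slopes deg",np.round(np.degrees(k[:2]),2),"rib",np.round(rect(Q)[0]*1000,1) if len(Q)>20 else None)
    return C,p
E
python3 - <<'E'
from h import *
release(); env.move_ptp([.46,.12,.32],tool(.1,0,1)); env.dwell(.2)
C,p=baycheck("w4"); cassettes(C,p); st('')
E
```

```text
off t 38.3 tcp [ 0.6038 -0.0836  0.1691] w 0.0301 F [-0.8  0.6  0. ] gf 0.0
bay1 empty 4
bay2 empty 3
bay3 3430 [ -0.  -72.9] [125.68365479  61.31963348] yaw 0.04 zmed 51.1 slopes deg [ 0.01 -0.53] rib [ -1.  -72.6]
plate px [456. 136.] [0.4101 0.3445] [120.1  60.8] yaw 21.11 rgb [168. 150. 134.]
plate px [ 32. 164.] [ 0.5009 -0.2031] [120.   61.9] yaw 0.5 rgb [224. 207. 188.]
plate px [355. 260.] [0.5977 0.2449] [120.5  60.1] yaw 17.94 rgb [190. 175. 157.]
plate px [ 20. 272.] [ 0.6637 -0.2426] [121.5  54.7] yaw -8.21 rgb [ 46.  82. 106.]
 t 39.6 tcp [0.4603 0.1195 0.3194] w 0.03 F [-0.2  0.4  0. ] gf 0.0
```

View pics/w4.png

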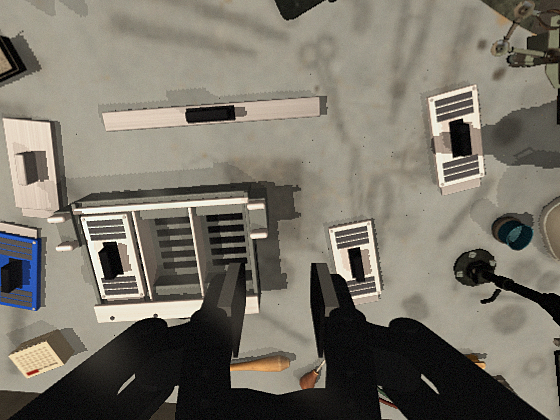

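Bay 3 is well seated. Cassette B was knocked about 3 cm, to (456,136). A at (355,260) has not moved and goes into bay 1.

Run:
```python
from h import *
pick(.5977,.2449,np.deg2rad(17.9)); inhand(); above(.072); inhand("h3")
```

```text
contact False
grip t 42.8 tcp [0.598 0.245 0.013] w 0.0101 F [-1.2 -1.6  6.3] gf 78.9
lift t 44.0 tcp [0.5973 0.2447 0.169 ] w 0.0101 F [ 0.4  0.9 -1.8] gf 78.0
inhand n 12791 slope x,y deg [0.43 0.07] z0 mm 1.8 x max 59.8 y [-30.1  28.1]
above t 45.0 tcp [0.5272 0.0501 0.1624] w 0.0101 F [-0.5 -0.7 -2.1] gf 78.1
inhand n 12722 slope x,y deg [0.51 0.04] z0 mm 1.7 x max 59.6 y [-30.   28.1]
```

Run:
```python
from h import *
insert(.072); release(); env.move_ptp([.42,.16,.32],tool(.1,0,1)); env.dwell(.2)
C,p=baycheck("w5"); cassettes(C,p); st('')
```

```text
in False t 46.9 tcp [0.5743 0.0574 0.0705] w 0.01 F [-0.4 -0.1 -1.8] gf 78.0
in2 False t 47.4 tcp [0.5842 0.059  0.0705] w 0.0103 F [-0.7  0.2 -1.4] gf 78.0
lower 8 False t 47.7 tcp [0.5819 0.0586 0.0647] w 0.0101 F [ 0.1 -0.4 -1.5] gf 78.0
lower 4 False t 48.1 tcp [0.5808 0.0584 0.0588] w 0.0102 F [-0.5  0.5 -1.3] gf 78.0
lower 1.5 False t 48.4 tcp [0.5803 0.0583 0.0551] w 0.0097 F [ 0.5  0.1 -1.6] gf 78.1
lower 0 False t 48.6 tcp [0.5802 0.0583 0.053 ] w 0.0104 F [-2.6 -0.3  5.7] gf 78.9
off t 49.9 tcp [0.5796 0.0582 0.1691] w 0.0302 F [0.9 0.6 0.4] gf 0.0
bay1 2811 [ 0.2 70.6] [125.75765228  60.39230347] yaw -0.27 zmed 51.0 slopes deg [ 0.13 -0.11] rib [-0.4 71. ]
bay2 empty 1
bay3 3201 [  0.7 -73.2] [124.25305176  61.98311996] yaw 0.31 zmed 51.1 slopes deg [ 0.01 -0.64] rib [ -1.2 -72.8]
plate px [418. 164.] [0.41   0.3445] [119.9  60.5] yaw 20.77 rgb [184. 171. 154.]
 t 51.1 tcp [0.4204 0.1596 0.3192] w 0.0301 F [-0.   0.   0.1] gf 0.0
```

Run:
```python
from h import *
pick(.41,.3444,np.deg2rad(20.9)); inhand(); above(0); inhand("h4")
```

```text
contact False
grip t 54.2 tcp [0.4102 0.3446 0.013 ] w 0.01 F [-1.5 -0.7  6.5] gf 79.2
lift t 55.4 tcp [0.4096 0.3441 0.1691] w 0.0101 F [-0.2 -0.2 -2.7] gf 78.1
inhand n 12881 slope x,y deg [0.34 0.06] z0 mm 1.8 x max 60.0 y [-30.1  28. ]
above t 57.0 tcp [ 0.5388 -0.0207  0.1625] w 0.0102 F [ 0.4  0.4 -2.8] gf 78.1
inhand n 12812 slope x,y deg [0.38 0.07] z0 mm 1.8 x max 59.9 y [-29.9  28.2]
```

Run:
```python
from h import *
insert(0); release(); env.move_ptp([.47,0,.32],tool(TH,0,1)); env.dwell(.2)
C,p=baycheck("w6"); st('')
Z=C[:,:,2]
for lo,hi in ((.0135,.019),(.041,.048)):
    M=((Z>lo)&(Z<hi)&(C[:,:,0]<.49)&(abs(C[:,:,1])<.2)).astype(np.uint8)
    n,L,s,_=cv2.connectedComponentsWithStats(M);i=1+s[1:,4].argmax();print("bar",rect(C[L==i]))
```

```text
in False t 58.9 tcp [ 0.5864 -0.0136  0.0705] w 0.01 F [-1.  -0.1 -2.4] gf 78.0
in2 False t 59.4 tcp [ 0.5962 -0.012   0.0705] w 0.01 F [-0.2  0.6 -2.3] gf 78.0
lower 8 False t 59.8 tcp [ 0.594  -0.0124  0.0647] w 0.0105 F [-0.4  0.8 -1.9] gf 78.0
lower 4 False t 60.1 tcp [ 0.5928 -0.0125  0.0588] w 0.0107 F [-0.1  0.4 -1.8] gf 78.0
lower 1.5 False t 60.4 tcp [ 0.5924 -0.0127  0.0551] w 0.0099 F [-0.9 -0.8 -1.7] gf 78.1
lower 0 False t 60.6 tcp [ 0.5923 -0.0127  0.053 ] w 0.0104 F [-2.2 -0.1  4.9] gf 78.9
off t 61.9 tcp [ 0.5917 -0.0127  0.1691] w 0.0299 F [-0.9 -1.  -1.4] gf 0.0
bay1 2949 [-1.3 70.8] [123.39231873  59.70833588] yaw -0.08 zmed 50.9 slopes deg [0.15 0.05] rib [ 0.2 70.3]
bay2 3073 [-0.9 -1.4] [126.15500641  63.12194824] yaw -1.97 zmed 50.9 slopes deg [ 0.17 -0.28] rib [-0.1 -1.2]
bay3 3223 [ -0.3 -73.1] [125.27680969  60.07181168] yaw -0.04 zmed 51.0 slopes deg [ 0.06 -0.15] rib [ -0.9 -73.3]
 t 63.0 tcp [ 4.702e-01 -1.000e-04  3.187e-01] w 0.0301 F [-0.6 -0.4 -0.4] gf 0.0
bar (array([0.41066019, 0.02903088]), array([271.53210449,  21.95456696]), np.float64(-1.403091080840154))
bar (array([0.41051718, 0.02952832]), array([49.27157211, 10.36594486]), np.float64(-1.4032575783425547))
```

View pics/w6.png

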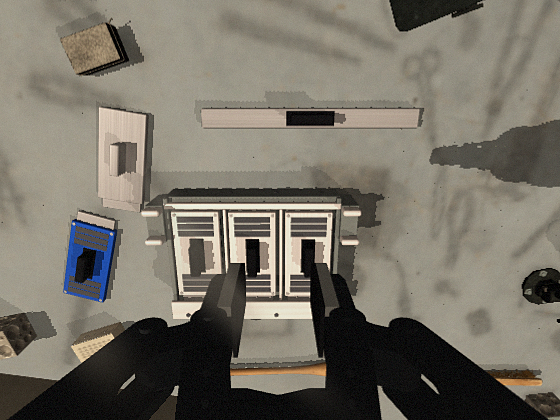

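All three cassettes sit flat in their bays: (197,255), (252,255) and (308,255). The bar is at (310,118), so I regrip it and put it back.

```bash
cat >> h.py <<'E'
def barpose(f=None):
    p,d,W,m=shot("wrist",f);C=cloud(d,m,W);X=tf(C,W,m)
    M=(abs(X[:,:,1])<.02)&(X[:,:,2]>-.005)&(X[:,:,2]<.014)&(abs(X[:,:,0])<.17)
    n,L,s,_=cv2.connectedComponentsWithStats(M.astype(np.uint8))
    S=C[M];S=S[np.isfinite(S[:,0])]
    e=RE.inv().apply(S-O)*1000
    k=np.polyfit(e[:,1],e[:,2],1);kx=np.polyfit(e[:,1],e[:,0],1)
    print("bar n",len(e),"y ends",np.percentile(e[:,1],[.5,99.5]).round(1),"x",np.percentile(e[:,0],[1,99]).round(1),"z",np.median(e[:,2]).round(1),"tilt/yaw deg",np.degrees([k[0],kx[0]]).round(2))
E
python3 - <<'E'
from h import *
from math import pi
q=tool(TH+pi/2,0,0); B=[.4103,.0295]
env.move_ptp([*B,.14],q); env.set_gripper(.020)
env.line_to([*B,.04],q,.12); print(env.line_to([*B,.0205],q,.03,contact_N=6))
env.set_gripper(0,100); st("grip"); env.line_to([*B,.13],q,.1); st("lift")
S=ext(-.0452,-.0006,.125); env.line_to(S,q,.12); env.dwell(.1); st("above"); barpose("b1")
E
```

```text
False
grip t 66.7 tcp [0.4105 0.0295 0.0208] w 0.0103 F [-1.  -1.   6.4] gf 98.4
lift t 67.9 tcp [0.4099 0.0295 0.1295] w 0.0099 F [-0.1 -0.3 -3.3] gf 97.6
above t 69.4 tcp [ 0.5472 -0.0207  0.1252] w 0.0102 F [-0.1  1.  -2.9] gf 97.6
bar n 15422 y ends [-72.3 113.6] x [-56.7 -33.4] z 121.1 tilt/yaw deg [-0.18 -0.02]
```

View pics/b1.png

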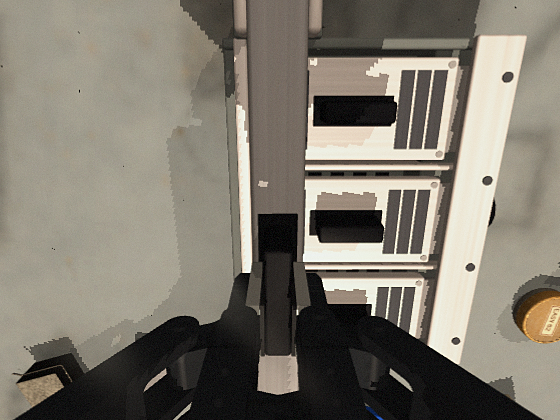

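The bar hangs level and lines up over the forks at x −45, so I lower it.

Run:
```python
from h import *
S=ext(-.0452,-.0006,.085); env.line_to(S,velocity=.08); st("85")
S[2]=.0733; print(env.line_to(S,velocity=.02,contact_N=5)); st("touch")
env.set_gripper(.020); env.line_to([S[0],S[1],.15],velocity=.08); st("off")
env.move_ptp([.44,0,.33],tool(TH,0,1)); env.dwell(.2)
p,d,W,m=shot("wrist","w7");C=cloud(d,m,W)
L=RE.inv().apply((C-O).reshape(-1,3)).reshape(C.shape)
M=((L[:,:,2]>.065)&(L[:,:,2]<.073)&(abs(L[:,:,0]+.045)<.014)&(abs(L[:,:,1])<.15)).astype(np.uint8)
e=L[M>0];print("bar",rect(e),"z",np.median(e[:,2]),np.degrees(np.polyfit(e[:,1],e[:,2],1)[0]))
e=L[(L[:,:,2]>.09)&(L[:,:,2]<.102)&(abs(L[:,:,0]+.045)<.02)&(abs(L[:,:,1])<.04)];print("rib",rect(e))
cassettes(C,p); baycheck()
```

```text
85 t 70.1 tcp [ 0.5477 -0.0209  0.0853] w 0.0104 F [ 0.6 -0.1 -3.2] gf 97.6
True
touch t 70.7 tcp [ 0.5474 -0.0209  0.0738] w 0.0101 F [-1.8 -0.1  7.3] gf 99.0
off t 72.0 tcp [ 0.5472 -0.0209  0.1495] w 0.0202 F [ 0.4 -0.9 -0.4] gf 0.0
bar (array([-0.04522189, -0.00077609]), array([271.1930542 ,  25.18167496]), np.float64(-1.5689649376223134)) z 0.06964881670801164 -0.050537455310341255
rib (array([-0.04550857, -0.00066143]), array([49.35564804, 11.86258793]), np.float64(1.5652472311895531))
plate px [126. 176.] [ 0.5007 -0.2037] [119.9  60.9] yaw 0.33 rgb [192. 175. 158.]
plate px [ 93. 276.] [ 0.6633 -0.247 ] [120.4  60.6] yaw -7.17 rgb [ 37.  76. 140.]
bay1 1460 [ 1.5 70.9] [122.84144592  59.33192825] yaw 0.06 zmed 50.8 slopes deg [0.34 0.21] rib [-29.6  65.8]
bay2 1143 [ 1.2 -2. ] [122.88887024  59.35078812] yaw -0.37 zmed 50.8 slopes deg [ 0.36 -0.04] rib None
bay3 2169 [  0.9 -73.3] [124.06529999  60.31195068] yaw -0.27 zmed 50.9 slopes deg [ 0.37 -0.21] rib [-11.3 -72.1]
```

View pics/w7.png

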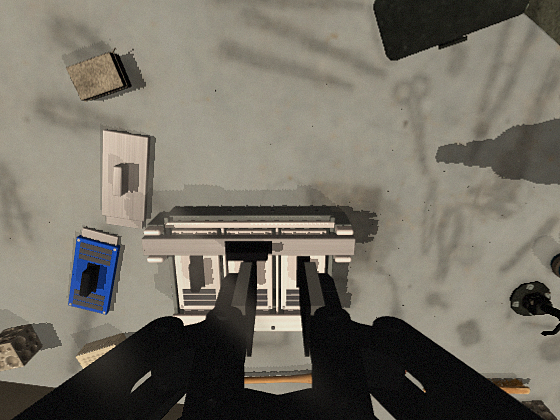

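The bar lies level and centred in both forks at (248,247). The three cassettes are seated, the blank is flat at (127,177), and the charcoal at (98,76) has not moved.

```bash
python3 -c "
from cell import env
print(env.finish_job(),env.current_t())"
```

```text
the job is handed in; nothing more can be done
the job is handed in; nothing more can be done
```

The job is handed in: all three white slotted cassettes are seated, one in each bay, the blanking plate lies flat on the bench to the right, and the bar is back level and centred in both forks to within about 1 mm, with the charcoal block and the tin never touched.

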